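# Nudge the drip tray's cover plate onto its pins

### The arm

A 6-joint arm with a two-finger parallel gripper is mounted at the origin on a cart in front of the work surface, level with it; the furniture and walls round the work are solid. World frame = base frame: x ahead of the robot, y to its left, z up, the work surface at z = 0. Lengths are in m, angles in rad, forces in N, time in s.
With the tool pointing down it reaches from about 0.275 to 0.725 m from the base axis. Payload 15.9 kg.
Tool frame: the origin (TCP) lies midway between the tips of the shut fingers; the grasp point (between the pads) lies 19 mm behind it; z points along the fingers, y is the line along which they close (so a half turn about z gives the same grasp; the last joint's range is limited). The gripper opens to 85 mm and grips with 20 to 120 N. Pads are 22 mm wide; open, the fingers measure 114 mm over their backs; the gripper's body (76 mm by 85 mm) begins 54 mm behind the grasp point. The pads swing forward as they close: fully open they stand 13 mm farther back than shut.
Start: joints at [1.265, 0.213, -0.034, 1.323, 0, 1.571], TCP at [0.151, 0.477, 0.202] pointing down, gripper open.
Joint ranges: [-2.98, 2.98], [-0.74, 1.72], [-1.14, 1.35], [-2.1, 2.04], [-1.57, 1.44], [-3.14, 3.14]. Speed limits (rad/s): [1.89, 1.89, 2.39, 2.57, 3.14, 3.14].

### API

Orientations are given as a rotation vector (axis times angle).
In Python, from plant import robot gives the robot as it stands. The module is installed in compiled form; this text tells all that it offers.
- The arm moves only by the tool carry_out, never from a script. Its arguments are lists of equal length, an entry for each row: "dp": the shift along the tool's x, y, z in units of 0.1 m (1.0 is 0.1 m), a list of three; "dr": the turn, a rotation vector about the tool's x, y, z in units of pi/4 rad (1.0 is pi/4 rad), a list of three. A call has 1 to 12 rows; each row is the pose to reach, as a shift and turn from the pose commanded when the call began, along the tool's axes at that moment; what a row does not reach only later rows make up. A row lasts 1/12 s, in which the tool goes at most 41.7 mm and 7.16 degrees, less where a joint would pass 70% of its speed; a pose out of reach is approached as far as the arm can. A call with a number of a shift or a turn outside -1 to 1 is refused whole. A call with a gripper value outside its range is refused whole. "hand" is the closure, from 0 (fully open) to 1 (shut), set as the call begins (left out, the last holds). The fingers move at their own pace and stop on an object; "newtons" is the grip in N (left out, the last holds). Time passes only in rows, so rows that repeat a pose let the fingers close. It gives the time, the measured TCP pose, the force, the opening and the grip force at its end, in the units of the state.
- robot.read_state(): the state, without advancing time (a new reading comes with each control period).
- robot.grab_frame(name): name is "scene" or "top"; returns the picture (384x512x3 uint8, blue, green, red); there is no depth.
- robot.calibration(name): a dict with "fx", "fy", "cx", "cy" (pixels), "D" ([k1, k2, p1, p2, k3] as OpenCV has them; the pictures are not rectified), "pose" (4x4, takes a point from camera to world coordinates). Camera axes: x right, y down, z forward; pixel columns grow to the right and rows downward; lengths in m; the calibration is good to about 2 mm. A picture is of the moment at which its call begins. calibration takes no time and is no camera call.
- robot.hand_in(): hands the job in; it is judged then, once.
The state is a dict: "time_s": time; "qpos": joint angles; "dq": joint speeds; "tau": joint torques, N m; "ee_pos": TCP position; "tool_rot": TCP orientation; "force": force on the tool from outside, world axes, zero at the start; "wrist_torque": the same for the moment, N m; "width": finger opening in m; "finger_force": force on a finger pad.
Only numpy, scipy, OpenCV 4.12 (cv2) and the standard library are available. Lean on these libraries where they do the work, as an engineer would, in place of code of your own. Each camera call takes 0.05 s, during which the arm holds its last target. There are 200 camera calls.

### The job

The slotted steel cover plate of the drip tray has been put back askew and is riding up on the tray's two locating pins. With the fingertips only, push it sideways by its edges until both of its holes drop over the pins and it lies flat on the tray, then take the hand away. Do not lift the plate or tip it up, and leave the mug, the coffee capsule and the egg timer where they stand.

Things in the scene. Friction and masses are not known exactly. Their poses are not given: they have to be found in the camera images.
- drip_tray: plain grey plastic slab 170 (x) x 210 (y) x 12 mm high, no rim, fixed to the worktop. Origin: centre of its underside; x to its far side (away from the robot at yaw 0), y to its left, z up. Two steel pins stand on its top at x +12, y +48 and -48 mm: 10 mm in diameter, straight for 4 mm, then tapering to a blunt 6 mm tip 8 mm above the tray's top.
- pin_left (a point): foot of the left pin, at the height of the tray's top (12 mm above the worktop)
- pin_right (a point): foot of the right pin, at the height of the tray's top
- cover_plate: loose steel plate 110 (x) x 150 (y) x 6 mm, 0.2 to 0.45 kg; dark grooves are look only. Two round through holes, 14 mm wide, at x +12, y +48 and -48 mm. Origin: centre of its underside; seated, it lies 12 mm right above the tray's origin, axes alike. At the start it rests on the pin tips and its near edge, up to 0.15 rad askew. Slides under a few newtons; drops by itself.
- hole_left (a point): centre of the left hole, on the plate's underside; to come over pin_left. At the start the plate lies 18 to 27 mm too far to the tray's near (-x) side and up to 20 mm to the left or right; its far edge is raised by up to about 13 mm
- hole_right (a point): centre of the right hole, on the plate's underside; to come over pin_right
- mug: white mug, 97 mm high, 78 mm wide plus its handle, standing on the worktop to the right of the tray; leave alone. Origin: centre of its underside
- capsule: brown coffee capsule, 54 mm wide, 34 mm high, on the worktop to the right of the tray; leave alone. Origin: centre of its underside
- egg_timer: egg timer with a red top, 61 mm wide, 50 mm high, on the worktop to the left of the tray; leave alone. Origin: centre of its underside

How it is judged:
At the end, for the whole second after the job is handed in: Both holes are over their pins (each within 3.5 mm), the plate lies flat on the tray (its underside within 1.8 mm of the tray's top, tilt under 0.03 rad) and at rest; mug, capsule and egg timer are within 12 mm of where they stood (horizontal distance between hole_left and pin_left below 0.0035 m and horizontal distance between hole_right and pin_right below 0.0035 m and z of cover_plate in the frame of drip_tray between 0.01 and 0.0138 m and angle between cover_plate's own z axis and vertical below 0.03 rad and linear speed of cover_plate below 0.01 m/s and distance of each of mug, capsule, egg_timer from where it was at the start of the episode below 0.012 m); the robot touches nothing.
It fails at once if the plate was pushed with the arm or the gripper's body instead of the fingers (contact force between the arm and cover_plate above 2 N).
It fails at once if the plate was lifted (its middle more than 12 mm above the tray's top) or tipped up (more than 0.3 rad) (z of cover_plate in the frame of drip_tray above 0.024 m or angle between cover_plate's own z axis and vertical above 0.3 rad).
It fails at once if the mug was disturbed (distance of mug from where it was at the start of the episode above 0.012 m).
It fails at once if the capsule was disturbed (distance of capsule from where it was at the start of the episode above 0.012 m).
It fails at once if the egg timer was disturbed (distance of egg_timer from where it was at the start of the episode above 0.012 m).
It also fails if it takes over 51 s, if anything falls off the work surface, if the arm or the gripper's body presses on something with over 40 N, if the wrist force passes 120 N, or if a joint passes its speed limit or range.

## Working session

There is one attempt and no reset: what is moved stays moved. The work goes in short steps, Python scripts to look and compute and a tool call to move; the robot and the scene stay as the last step left them, time stands still between calls to the robot, and variables do not carry over. Pictures are saved under pics/ and viewed, at most 10 in all, crops included, and the job is handed in when it is done.

Besides the shell and the picture viewer there is one more tool, called after "Request:" by a JSON object that holds its "api" and its "payload". carry_out: Moves the arm, as the interface text tells. Shifts and turns lie within -1 to 1; 1 stands for 0.1 m of shift or pi/4 rad of turn. Its arguments: {"type":"object","properties":{"dp":{"type":"array"},"dr":{"type":"array"},"hand":{"type":"number"},"newtons":{"type":"number"}},"required":["dp","dr"]}

```bash
mkdir -p pics; python3 - <<'E'
from plant import robot
import cv2,numpy as np
for n in("scene","top"):
    im=robot.grab_frame(n);cv2.imwrite(f"pics/{n}0.png",im)
    c=robot.calibration(n);print(n,{k:np.round(v,4).tolist() for k,v in c.items()})
s=robot.read_state();print({k:np.round(v,3).tolist() for k,v in s.items()})
E
```

```text
scene {'fx': 476.9522, 'fy': 476.9522, 'cx': 259.6035, 'cy': 189.4576, 'D': [-0.0411, 0.0, 0.0, 0.0, 0.0], 'pose': [[0.4652, -0.6719, 0.5763, -0.2711], [-0.8852, -0.3545, 0.3013, -0.5917], [0.0018, -0.6503, -0.7597, 1.0964], [0.0, 0.0, 0.0, 1.0]]}
top {'fx': 388.7353, 'fy': 388.7353, 'cx': 257.4329, 'cy': 186.9452, 'D': [0.0353, 0.0, 0.0, 0.0, 0.0], 'pose': [[0.0238, -0.9927, 0.1182, 0.3542], [-0.9997, -0.0223, 0.0138, -0.1937], [-0.011, -0.1185, -0.9929, 1.3584], [0.0, 0.0, 0.0, 1.0]]}
{'time_s': 0.1, 'qpos': [1.265, 0.213, -0.035, 1.324, 0.0, 1.571], 'dq': [0.001, -0.001, 0.001, 0.0, -0.001, 0.0], 'tau': [-0.001, -68.725, 48.781, 0.012, -0.0, -0.0], 'ee_pos': [0.15, 0.476, 0.202], 'tool_rot': [-0.479, -3.105, 0.002], 'force': [-0.709, 0.866, 0.11], 'wrist_torque': [-0.003, 0.033, -0.011], 'finger_force': 0.0, 'width': 0.085}
```

View pics/top0.png

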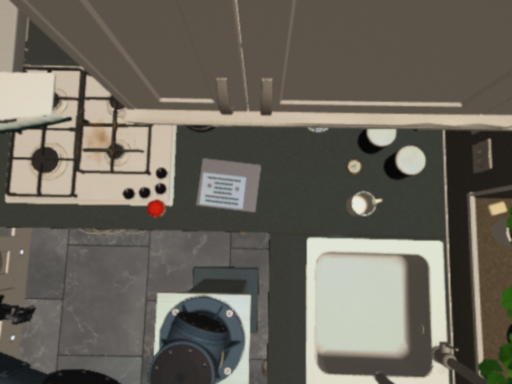

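View pics/scene0.png

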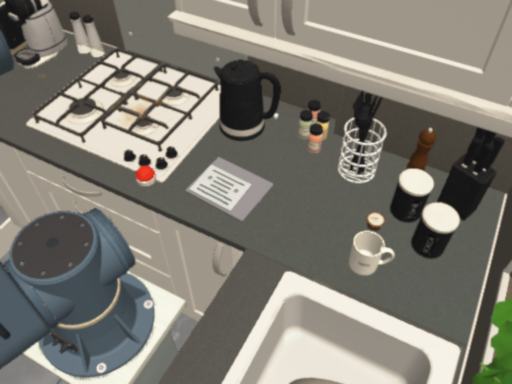

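The top view shows the tray around (228,185) with the plate around (222,190). The egg timer is at (156,208), the mug at (363,204) and the capsule at (354,167). In the scene view the tray is around (230,188). I'll enlarge both crops.

```bash
python3 - <<'E'
import cv2,numpy as np
a=cv2.imread("pics/top0.png")[150:220,185:270];b=cv2.imread("pics/scene0.png")[150:225,175:285]
a=cv2.resize(a,(510,420),interpolation=cv2.INTER_CUBIC)
b=cv2.resize(b,(770,525),interpolation=cv2.INTER_CUBIC)
cv2.imwrite("pics/a.png",a);cv2.imwrite("pics/b.png",b)
E
```

```text
(no output)
```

View pics/a.png

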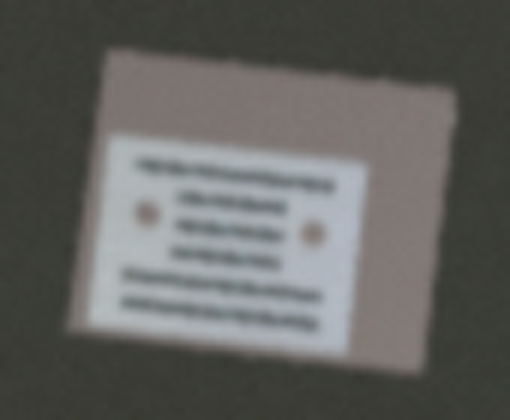

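View pics/b.png

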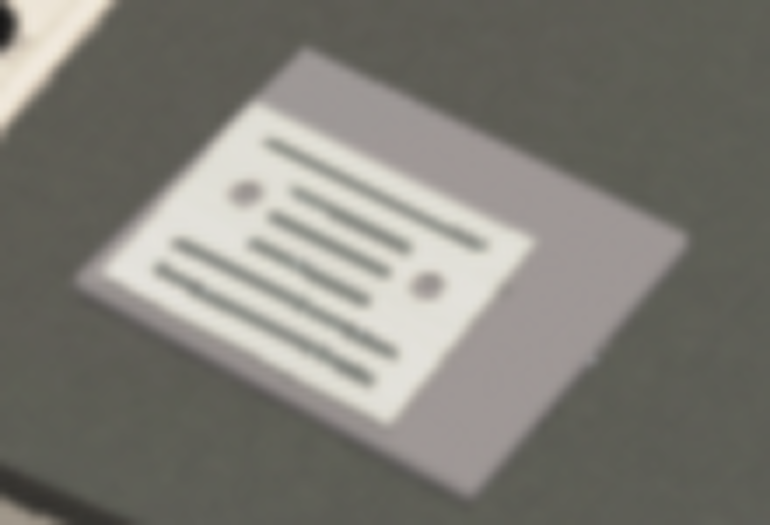

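```bash
cat > h.py <<'E'
from plant import robot
import cv2,numpy as np
def cast(n,px,z):
    """pixels -> world on plane z (or z as plane function via n.p=d)"""
    c=robot.calibration(n);K=np.array([[c["fx"],0,c["cx"]],[0,c["fy"],c["cy"]],[0,0,1]])
    u=cv2.undistortPoints(np.float64(px).reshape(-1,1,2),K,np.float64(c["D"])).reshape(-1,2)
    T=np.array(c["pose"]);d=np.c_[u,np.ones(len(u))]@T[:3,:3].T;o=T[:3,3]
    return o+d*((z-o[2])/d[:,2])[:,None]
def near(t,ref):  # angle mod 90 nearest ref
    return t-90*np.round((t-ref)/90)
def rect(P,name):
    r=cv2.minAreaRect(np.float32(P[:,:2]*1000));(x,y),(w,h),a=r
    a2=near(a,0);  # angle of an axis near world x
    if abs(a2-a)%180>45: w,h=h,w
    print(name,"c",np.round([x,y],1),"size",np.round([w,h],1),"yaw",round(a2,2));return np.array([x,y]),np.radians(a2)
ROI={"top":(185,150,270,220),"scene":(175,150,285,225)}
def measure(n,img=None,F=6,zp=.0225):
    im=robot.grab_frame(n) if img is None else img
    x0,y0,x1,y1=ROI[n];c=im[y0:y1,x0:x1];b=cv2.resize(c,None,fx=F,fy=F,interpolation=cv2.INTER_CUBIC)
    g=cv2.cvtColor(b,cv2.COLOR_BGR2GRAY)
    def px(q): return (np.float64(q).reshape(-1,2)+.5)/F-.5+[x0,y0]
    def big(m):
        cs,_=cv2.findContours(m,cv2.RETR_EXTERNAL,cv2.CHAIN_APPROX_NONE);return max(cs,key=cv2.contourArea)
    h=lambda m:np.median(g[m>0])
    mt=(g>(90 if n=="top" else 120)).astype(np.uint8)*255
    t=big(mt);inside=cv2.drawContours(np.zeros_like(g),[t],-1,255,-1)
    th,_=cv2.threshold(g[inside>0].reshape(-1,1),0,255,cv2.THRESH_OTSU)
    mp=((g>th)&(inside>0)).astype(np.uint8)*255
    p=big(mp)
    sat=b.max(2).astype(int)-b.min(2)
    tc,ta=rect(cast(n,px(t),.012),n+" tray")
    pc,pa=rect(cast(n,px(p),zp),n+" plate")
    # holes: reddish blobs within the plate
    ins=cv2.erode(cv2.drawContours(np.zeros_like(g),[p],-1,255,-1),np.ones((25,25)))
    rb=b[:,:,2].astype(int)-b[:,:,0]; base=np.median(rb[mp>0])
    m=((rb-base>14 if n=="top" else rb-base>5)&(g<th+10)&(ins>0)).astype(np.uint8)*255
    cs,_=cv2.findContours(m,cv2.RETR_EXTERNAL,cv2.CHAIN_APPROX_NONE)
    for q in sorted(cs,key=cv2.contourArea)[-3:]:
        mm=cv2.moments(q)
        if mm["m00"]>100: print("  hole",np.round(cast(n,px([mm["m10"]/mm["m00"],mm["m01"]/mm["m00"]]),zp)[0]*1000,1),mm["m00"]/36)
    R=lambda a:np.array([[np.cos(a),-np.sin(a)],[np.sin(a),np.cos(a)]])
    print("  plate in tray:",np.round(R(ta).T@(pc-tc),1),"yaw",round(np.degrees(pa-ta),2))
    print("  grays",th,np.median(g[inside>0]),"corners",np.round(cv2.boxPoints(cv2.minAreaRect(np.float32(cast(n,px(t),.012)[:,:2]*1000)))).tolist())
    return tc,ta,pc,pa
E
python3 - <<'E'
from h import *
for n in("top","scene"): measure(n,cv2.imread(f"pics/{n}0.png"))
im=cv2.imread("pics/top0.png").astype(int)
for p,z in (((156,208),.05),((363,204),.097),((354,167),.034)): print(cast("top",[p],z).round(3))
E
```

```text
top tray c [520.5 -73.9] size [169.6 209.1] yaw -5.66
top plate c [499.  -54.3] size [113.2 153.1] yaw -5.12
  hole [ 505.9 -102.9   22.5] 6.847222222222222
  hole [514.9  -7.4  22.5] 7.097222222222222
  plate in tray: [-23.3  17.4] yaw 0.54
  grays 145.0 126.0 corners [[426.0, -170.0], [595.0, -186.0], [615.0, 22.0], [446.0, 38.0]]
scene tray c [519.4 -75.9] size [169.2 212.9] yaw -5.74
scene plate c [500.1 -55.8] size [117.9 154.5] yaw -5.02
  plate in tray: [-21.2  18. ] yaw 0.72
  grays 183.0 157.0 corners [[425.0, -173.0], [593.0, -190.0], [614.0, 22.0], [446.0, 38.0]]
[[0.431 0.164 0.05 ]]
[[ 0.457 -0.519  0.097]]
[[ 0.588 -0.505  0.034]]
```

```bash
cat >> h.py <<'E'
from scipy.spatial.transform import Rotation as Ro
TC=np.array([520.,-75.]);TA=np.radians(-5.7)
TR=np.array([[np.cos(TA),-np.sin(TA)],[np.sin(TA),np.cos(TA)]])
def goal(tx,ty,z,ydeg):
    """target in tray mm, z mm, tool-y angle in tray frame (deg): remaining dp, dr units"""
    s=robot.read_state();R=Ro.from_rotvec(s["tool_rot"]);p=np.array(s["ee_pos"])
    w=np.r_[TC+TR@[tx,ty],z]/1000
    a=TA+np.radians(ydeg);y=np.array([np.cos(a),np.sin(a),0]);zz=np.array([0,0,-1.]);G=Ro.from_matrix(np.c_[np.cross(y,zz),y,zz])
    print("t",round(s["time_s"],2),"tray xy",np.round(TR.T@(p[:2]*1000-TC),1),"z",round(p[2]*1000,1),"F",np.round(s["force"],1),"q",np.round(s["qpos"],2),"w",round(s["width"],3))
    print("dp",np.round(R.inv().apply(w-p)/.1,3),"dr",np.round((R.inv()*G).as_rotvec()/(np.pi/4),3))
    print("tray axes in tool: x",np.round(R.inv().apply(np.r_[TR[:,0],0]),3),"y",np.round(R.inv().apply(np.r_[TR[:,1],0]),3))
E
python3 -c "
from h import *
goal(-22,122,120,0)"
```

```text
t 0.1 tray xy [-422.5  512. ] z 202.0 F [-0.7  0.9  0.1] q [ 1.26  0.21 -0.03  1.32  0.    1.57] w 0.085
dp [-4.719 -2.996  0.823] dr [-1.000e-03  1.000e-03  1.737e+00]
tray axes in tool: x [-0.979  0.205 -0.   ] y [ 0.205  0.979 -0.001]
```

Request:
{"api": "carry_out", "payload": {"dp": [[-1, -0.6, 0]], "dr": [[0, 0, 0]], "hand": 0}}

```text
time_s: 0.18
ee_pos: [0.1757, 0.4482, 0.2016]
tool_rot: [-0.471, -3.105, -0.0]
force: [2.2, 1.4, 0.4]
width: 0.0853
finger_force: 0.0
```

Request:
{"api": "carry_out", "payload": {"dp": [[-1, -0.6, 0], [-1, -0.6, 0], [-1, -0.6, 0]], "dr": [[0, 0, 0], [0, 0, 0], [0, 0, 0]]}}

```text
time_s: 0.43
ee_pos: [0.2563, 0.3561, 0.2022]
tool_rot: [0.478, 3.105, -0.001]
force: [0.7, 1.2, 0.8]
width: 0.0855
finger_force: 0.0
```

Request:
{"api": "carry_out", "payload": {"dp": [[-1, -0.6, 0], [-1, -0.6, 0], [-1, -0.6, 0], [-1, -0.6, 0]], "dr": [[0, 0, 0.9], [0, 0, 0.9], [0, 0, 0.9], [0, 0, 0.9]]}}

```text
time_s: 0.77
ee_pos: [0.3355, 0.267, 0.2023]
tool_rot: [1.247, 2.882, -0.001]
force: [-0.2, 1.0, 0.0]
width: 0.0855
finger_force: 0.0
```

```bash
python3 -c "
from h import *
goal(-22,122,120,0)"
```

```text
t 0.77 tray xy [-217.5  322. ] z 202.3 F [-0.2  1.   0. ] q [ 0.67  0.07 -0.21  1.3  -0.    1.49] w 0.086
dp [-2.787 -0.222  0.827] dr [0.    0.002 1.087]
tray axes in tool: x [-0.754  0.657  0.001] y [ 0.657  0.754 -0.001]
```

Request:
{"api": "carry_out", "payload": {"dp": [[-1, -0.1, 0], [-1, -0.1, 0], [-1, -0.1, 0]], "dr": [[0, 0, 0], [0, 0, 0], [0, 0, 0]]}}

```text
time_s: 1.02
ee_pos: [0.3964, 0.189, 0.2022]
tool_rot: [1.233, 2.889, -0.001]
force: [0.7, 1.2, -0.2]
width: 0.0855
finger_force: 0.0
```

Request:
{"api": "carry_out", "payload": {"dp": [[-1, -0.1, 0.5], [-1, -0.1, 0.5], [-1, -0.1, 0.5], [-1, -0.1, 0.5], [-1, -0.1, 0.5], [-1, -0.1, 0.5], [-1, -0.1, 0.5]], "dr": [[0, 0, 1], [0, 0, 1], [0, 0, 1], [0, 0, 1], [0, 0, 1], [0, 0, 1], [0, 0, 1]]}}

```text
time_s: 1.6
ee_pos: [0.4566, 0.1125, 0.152]
tool_rot: [-2.253, -2.189, 0.001]
force: [-0.3, -0.3, 0.2]
width: 0.0854
finger_force: 0.0
```

```bash
python3 -c "
from h import *
goal(-22,122,50,0)"
```

```text
t 1.6 tray xy [-81.7 180.3] z 152.0 F [-0.3 -0.3  0.2] q [ 0.24  0.17 -0.22  1.19  0.    1.84] w 0.085
dp [-0.623  0.555  1.02 ] dr [-0.001  0.     0.09 ]
tray axes in tool: x [-0.071  0.998 -0.001] y [ 0.998  0.071 -0.   ]
```

Request:
{"api": "carry_out", "payload": {"dp": [[-0.62, 0.55, 0.9], [-0.62, 0.55, 0.9], [-0.62, 0.55, 0.9], [-0.62, 0.55, 0.9], [-0.62, 0.55, 0.9], [-0.62, 0.55, 0.9]], "dr": [[0, 0, 0.09], [0, 0, 0.09], [0, 0, 0.09], [0, 0, 0.09], [0, 0, 0.09], [0, 0, 0.09]]}}

```text
time_s: 2.1
ee_pos: [0.5103, 0.0499, 0.0627]
tool_rot: [-2.32, -2.117, 0.0]
force: [0.1, 0.0, 1.1]
width: 0.0854
finger_force: 0.0
```

```bash
python3 -c "
from h import *
goal(-22,122,2,0)
im=robot.grab_frame('scene');cv2.imwrite('pics/s1.png',cv2.resize(im[110:260,130:330],(800,600),interpolation=cv2.INTER_CUBIC))"
```

```text
t 2.1 tray xy [-22.  123.3] z 62.7 F [0.1 0.  1.1] q [ 0.1   0.31 -0.27  0.99  0.    1.76] w 0.085
dp [-0.013  0.001  0.607] dr [-0.001 -0.     0.01 ]
tray axes in tool: x [-0.008  1.    -0.   ] y [1.    0.008 0.   ]
```

View pics/s1.png

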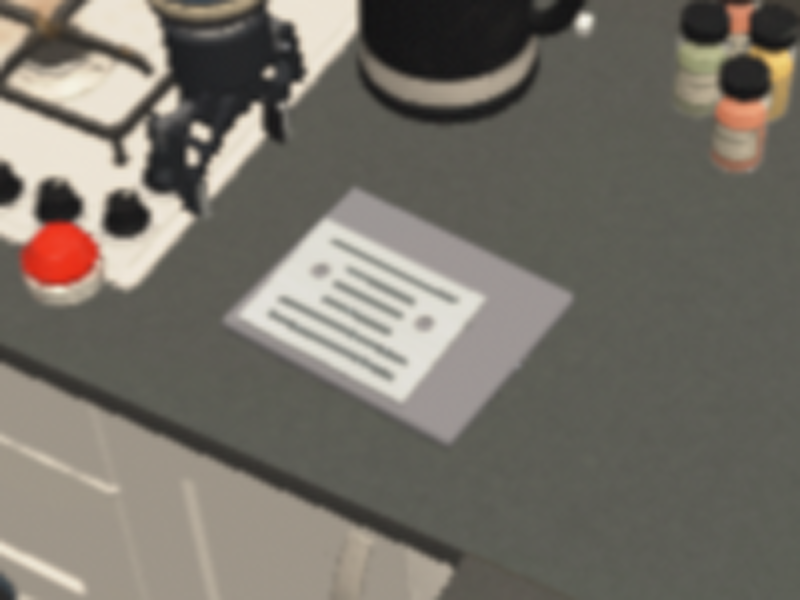

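The scene crop shows the open fingers pointing down, with tips near crop (205,208) and (285,135). They are left of the plate, and the plate hasn't moved. I'll go down and touch the worktop gently to find the height of the open fingertips.

Request:
{"api": "carry_out", "payload": {"dp": [[0, 0, 0.2], [0, 0, 0.4], [0, 0, 0.55], [0, 0, 0.6], [0, 0, 0.65], [0, 0, 0.65], [0, 0, 0.65]], "dr": [[0, 0, 0], [0, 0, 0], [0, 0, 0], [0, 0, 0], [0, 0, 0], [0, 0, 0], [0, 0, 0]]}}

```text
time_s: 2.73
ee_pos: [0.5111, 0.05, -0.0016]
tool_rot: [2.319, 2.118, 0.002]
force: [-0.4, 0.2, -0.1]
width: 0.0852
finger_force: 0.0
```

Request:
{"api": "carry_out", "payload": {"dp": [[0, 0, 0.02], [0, 0, 0.04], [0, 0, 0.06], [0, 0, 0.07], [0, 0, 0.07]], "dr": [[0, 0, 0], [0, 0, 0], [0, 0, 0], [0, 0, 0], [0, 0, 0]]}}

```text
time_s: 3.15
ee_pos: [0.5104, 0.0497, -0.0098]
tool_rot: [-2.32, -2.118, 0.0]
force: [-0.5, -0.1, -0.3]
width: 0.0852
finger_force: 0.0
```

Request:
{"api": "carry_out", "payload": {"dp": [[0, 0, 0.01], [0, 0, 0.02], [0, 0, 0.03], [0, 0, 0.03]], "dr": [[0, 0, 0], [0, 0, 0], [0, 0, 0], [0, 0, 0]]}}

```text
time_s: 3.48
ee_pos: [0.5104, 0.0497, -0.0128]
tool_rot: [-2.32, -2.118, 0.0]
force: [-0.7, 0.3, 1.0]
width: 0.0855
finger_force: 0.0
```

Request:
{"api": "carry_out", "payload": {"dp": [[0, 0, 0.01], [0, 0, 0.015], [0, 0, 0.015]], "dr": [[0, 0, 0], [0, 0, 0], [0, 0, 0]]}}

```text
time_s: 3.73
ee_pos: [0.5105, 0.0497, -0.0142]
tool_rot: [-2.32, -2.118, 0.0]
force: [0.7, 0.7, -0.3]
width: 0.0856
finger_force: 0.0
```

Request:
{"api": "carry_out", "payload": {"dp": [[0, 0, 0.01], [0, 0, 0.015], [0, 0, 0.015]], "dr": [[0, 0, 0], [0, 0, 0], [0, 0, 0]]}}

```text
time_s: 3.98
ee_pos: [0.5104, 0.0497, -0.0157]
tool_rot: [-2.32, -2.118, 0.0]
force: [0.1, -0.3, 0.7]
width: 0.0857
finger_force: 0.0
```

Request:
{"api": "carry_out", "payload": {"dp": [[0, 0, 0.01], [0, 0, 0.02], [0, 0, 0.02]], "dr": [[0, 0, 0], [0, 0, 0], [0, 0, 0]]}}

```text
time_s: 4.23
ee_pos: [0.5104, 0.0497, -0.0178]
tool_rot: [-2.32, -2.118, 0.0]
force: [-0.6, -0.5, 0.2]
width: 0.0856
finger_force: 0.0
```

```bash
python3 -c "
from h import *
goal(-22,122,2,0)
im=robot.grab_frame('scene');cv2.imwrite('pics/s2.png',cv2.resize(im[120:220,150:283],(798,600),interpolation=cv2.INTER_CUBIC))"
```

```text
t 4.23 tray xy [-21.9 123.1] z -17.8 F [-0.6 -0.5  0.2] q [ 0.1   0.39 -0.38  0.8  -0.    1.76] w 0.086
dp [-0.011 -0.001 -0.198] dr [-0.     0.     0.011]
tray axes in tool: x [-0.008  1.    -0.   ] y [ 1.     0.008 -0.   ]
```

View pics/s2.png

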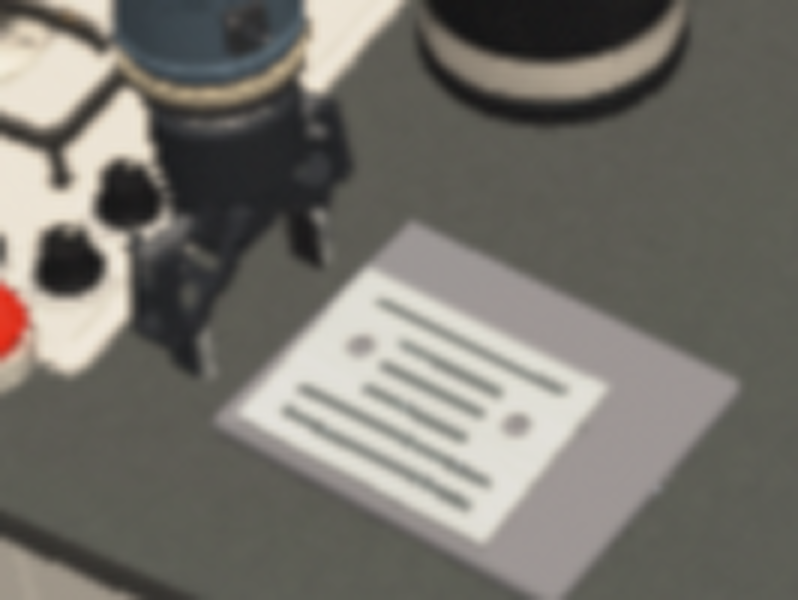

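The crop shows the tips at (205,375) and (320,262), just left of the tray. I'll cast those rays to check the tip height.

```bash
python3 -c "
from h import *
for z in (0,.01,.02):
  for p in ((184.3,182.3),(203.5,163.7)):
    w=cast('scene',[p],z)[0]; print(z,np.round(TR.T@(w[:2]*1000-TC),1))"
```

```text
0 [-55.  131.1]
0 [ 40.  130.3]
0.01 [-61.2 124.5]
0.01 [ 32.9 123.7]
0.02 [-67.4 117.9]
0.02 [ 25.8 117.1]
```

Request:
{"api": "carry_out", "payload": {"dp": [[0, 0, 0.01], [0, 0, 0.02], [0, 0, 0.02]], "dr": [[0, 0, 0], [0, 0, 0], [0, 0, 0]]}}

```text
time_s: 4.53
ee_pos: [0.5104, 0.0497, -0.0198]
tool_rot: [-2.32, -2.118, 0.0]
force: [0.1, -0.4, 0.2]
width: 0.0855
finger_force: 0.0
```

Request:
{"api": "carry_out", "payload": {"dp": [[0, 0, 0.01], [0, 0, 0.02], [0, 0, 0.02]], "dr": [[0, 0, 0], [0, 0, 0], [0, 0, 0]]}}

```text
time_s: 4.78
ee_pos: [0.5104, 0.0497, -0.0218]
tool_rot: [-2.32, -2.118, 0.0]
force: [-0.0, -0.1, -0.3]
width: 0.0852
finger_force: 0.0
```

Request:
{"api": "carry_out", "payload": {"dp": [[0, 0, 0.01], [0, 0, 0.02], [0, 0, 0.03], [0, 0, 0.03]], "dr": [[0, 0, 0], [0, 0, 0], [0, 0, 0], [0, 0, 0]]}}

```text
time_s: 5.12
ee_pos: [0.5104, 0.0497, -0.0248]
tool_rot: [-2.32, -2.118, 0.0]
force: [-0.6, -0.3, -0.5]
width: 0.0852
finger_force: 0.0
```

```bash
python3 -c "
from h import *
goal(-22,122,2,0)
for n in ('scene','top'):
  im=robot.grab_frame(n);cv2.imwrite('pics/%s3.png'%n,im)
a=cv2.imread('pics/scene3.png')[120:200,160:240];b=cv2.imread('pics/top3.png')[145:225,175:255]
cv2.imwrite('pics/s3.png',cv2.resize(np.hstack([a,b]),(800,400),interpolation=cv2.INTER_CUBIC))"
```

```text
t 5.12 tray xy [-21.9 123.1] z -24.8 F [-0.6 -0.3 -0.5] q [ 0.1   0.4  -0.39  0.78 -0.    1.76] w 0.085
dp [-0.011 -0.001 -0.268] dr [-0.     0.     0.011]
tray axes in tool: x [-0.008  1.    -0.   ] y [ 1.     0.008 -0.   ]
```

View pics/s3.png

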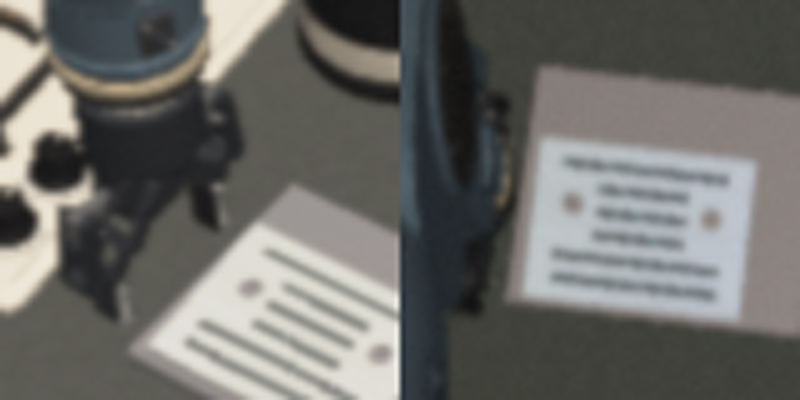

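Still no contact, so the open tips sit higher than I assumed. I'll raise the hand, half close it, and probe again.

Request:
{"api": "carry_out", "payload": {"dp": [[0, 0, -0.3], [0, 0, -0.4], [0, 0, -0.4], [0, 0, -0.4], [0, 0, -0.4], [0, 0, -0.4], [0, 0, -0.4], [0, 0, -0.4], [0, 0, -0.4], [0, 0, -0.4]], "dr": [[0, 0, 0], [0, 0, 0], [0, 0, 0], [0, 0, 0], [0, 0, 0], [0, 0, 0], [0, 0, 0], [0, 0, 0], [0, 0, 0], [0, 0, 0]], "hand": 0.45}}

```text
time_s: 6.05
ee_pos: [0.5104, 0.0497, 0.0152]
tool_rot: [-2.32, -2.118, 0.0]
force: [0.1, -0.5, -0.2]
width: 0.0472
finger_force: 0.0
```

Request:
{"api": "carry_out", "payload": {"dp": [[0, 0, 0.03], [0, 0, 0.06], [0, 0, 0.1], [0, 0, 0.14], [0, 0, 0.15], [0, 0, 0.15]], "dr": [[0, 0, 0], [0, 0, 0], [0, 0, 0], [0, 0, 0], [0, 0, 0], [0, 0, 0]]}}

```text
time_s: 6.55
ee_pos: [0.5101, 0.0497, -0.0001]
tool_rot: [-2.32, -2.118, 0.001]
force: [-1.2, 0.4, 0.1]
width: 0.0469
finger_force: 0.0
```

Request:
{"api": "carry_out", "payload": {"dp": [[0, 0, 0.01], [0, 0, 0.02], [0, 0, 0.03], [0, 0, 0.03]], "dr": [[0, 0, 0], [0, 0, 0], [0, 0, 0], [0, 0, 0]]}}

```text
time_s: 6.88
ee_pos: [0.5105, 0.0497, -0.0027]
tool_rot: [-2.32, -2.118, 0.0]
force: [-0.6, -0.3, -0.2]
width: 0.047
finger_force: 0.0
```

Request:
{"api": "carry_out", "payload": {"dp": [[0, 0, 0.01], [0, 0, 0.02], [0, 0, 0.03], [0, 0, 0.03]], "dr": [[0, 0, 0], [0, 0, 0], [0, 0, 0], [0, 0, 0]]}}

```text
time_s: 7.22
ee_pos: [0.5104, 0.0497, -0.0058]
tool_rot: [-2.32, -2.118, 0.0]
force: [0.6, 0.0, -0.2]
width: 0.0474
finger_force: 0.0
```

Request:
{"api": "carry_out", "payload": {"dp": [[0, 0, 0.01], [0, 0, 0.02], [0, 0, 0.03], [0, 0, 0.03]], "dr": [[0, 0, 0], [0, 0, 0], [0, 0, 0], [0, 0, 0]]}}

```text
time_s: 7.55
ee_pos: [0.5104, 0.0497, -0.0088]
tool_rot: [-2.32, -2.118, 0.0]
force: [0.3, -0.6, -0.8]
width: 0.0467
finger_force: 0.0
```

Request:
{"api": "carry_out", "payload": {"dp": [[0, 0, 0.01], [0, 0, 0.02], [0, 0, 0.03], [0, 0, 0.03]], "dr": [[0, 0, 0], [0, 0, 0], [0, 0, 0], [0, 0, 0]]}}

```text
time_s: 7.88
ee_pos: [0.5104, 0.0497, -0.0118]
tool_rot: [-2.32, -2.118, 0.0]
force: [-0.2, -1.0, 0.4]
width: 0.0473
finger_force: 0.0
```

```bash
python3 -c "
from h import *
goal(-22,122,2,0)
im=robot.grab_frame('scene');cv2.imwrite('pics/scene4.png',im)
cv2.imwrite('pics/s4.png',cv2.resize(im[140:200,160:240],(800,600),interpolation=cv2.INTER_CUBIC))"
```

```text
t 7.88 tray xy [-21.9 123.1] z -11.8 F [-0.2 -1.   0.4] q [ 0.1   0.38 -0.37  0.81  0.    1.76] w 0.047
dp [-0.011 -0.001 -0.138] dr [-0.     0.     0.011]
tray axes in tool: x [-0.008  1.    -0.   ] y [ 1.     0.008 -0.   ]
```

View pics/s4.png

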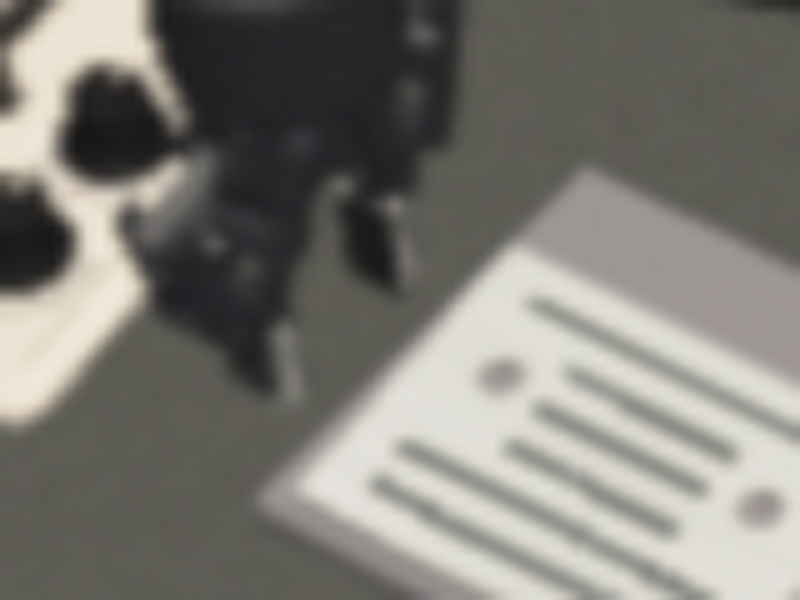

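The crop shows the tips at (290,405) and (398,290), still left of the tray and not touching. I'll cast these rays.

```bash
python3 -c "
from h import *
for z in (0,.01,.02,.03):
    print(z,[np.round(TR.T@(cast('scene',[p],z)[0][:2]*1000-TC),1).tolist() for p in ((189,180.5),(199.8,169))])"
```

```text
0 [[-41.2, 123.7], [15.3, 125.9]]
0.01 [[-47.5, 117.2], [8.5, 119.4]]
0.02 [[-53.9, 110.6], [1.6, 112.8]]
0.03 [[-60.2, 104.1], [-5.2, 106.2]]
```

Request:
{"api": "carry_out", "payload": {"dp": [[0, 0, 0.03], [0, 0, 0.06], [0, 0, 0.09], [0, 0, 0.1], [0, 0, 0.1]], "dr": [[0, 0, 0], [0, 0, 0], [0, 0, 0], [0, 0, 0], [0, 0, 0]]}}

```text
time_s: 8.35
ee_pos: [0.5102, 0.0497, -0.022]
tool_rot: [-2.32, -2.118, 0.001]
force: [0.5, 0.0, -0.7]
width: 0.047
finger_force: 0.0
```

Request:
{"api": "carry_out", "payload": {"dp": [[0, 0, 0.01], [0, 0, 0.02], [0, 0, 0.03], [0, 0, 0.03]], "dr": [[0, 0, 0], [0, 0, 0], [0, 0, 0], [0, 0, 0]]}}

```text
time_s: 8.68
ee_pos: [0.5105, 0.0497, -0.0247]
tool_rot: [-2.32, -2.118, 0.0]
force: [-0.0, 0.0, 0.1]
width: 0.0469
finger_force: 0.0
```

Request:
{"api": "carry_out", "payload": {"dp": [[0, 0, 0.01], [0, 0, 0.02], [0, 0, 0.02]], "dr": [[0, 0, 0], [0, 0, 0], [0, 0, 0]]}}

```text
time_s: 8.93
ee_pos: [0.5104, 0.0497, -0.0268]
tool_rot: [-2.32, -2.118, 0.0]
force: [-0.5, 0.8, 0.2]
width: 0.047
finger_force: 0.0
```

Request:
{"api": "carry_out", "payload": {"dp": [[0, 0, 0.01], [0, 0, 0.02], [0, 0, 0.02]], "dr": [[0, 0, 0], [0, 0, 0], [0, 0, 0]]}}

```text
time_s: 9.18
ee_pos: [0.5104, 0.0497, -0.0288]
tool_rot: [-2.32, -2.118, 0.0]
force: [-0.3, 0.1, 0.4]
width: 0.0469
finger_force: 0.0
```

Request:
{"api": "carry_out", "payload": {"dp": [[0, 0, 0.01], [0, 0, 0.02], [0, 0, 0.02]], "dr": [[0, 0, 0], [0, 0, 0], [0, 0, 0]]}}

```text
time_s: 9.43
ee_pos: [0.5104, 0.0497, -0.0308]
tool_rot: [-2.32, -2.118, 0.0]
force: [0.2, -1.1, 0.6]
width: 0.047
finger_force: 0.0
```

Request:
{"api": "carry_out", "payload": {"dp": [[0, 0, 0.01], [0, 0, 0.02], [0, 0, 0.02]], "dr": [[0, 0, 0], [0, 0, 0], [0, 0, 0]]}}

```text
time_s: 9.68
ee_pos: [0.5107, 0.0497, -0.0315]
tool_rot: [2.32, 2.118, 0.001]
force: [-9.0, -0.5, 24.4]
width: 0.0467
finger_force: 12.6
```

Contact with the worktop came at a reported z of about -31 mm, so I can set the tip height from that. I'll raise the tips to about 14.5 mm and push right.

Request:
{"api": "carry_out", "payload": {"dp": [[0, 0, -0.08], [0, 0, -0.16], [0, 0, -0.16], [0, 0, -0.16]], "dr": [[0, 0, 0], [0, 0, 0], [0, 0, 0], [0, 0, 0]]}}

```text
time_s: 10.02
ee_pos: [0.5111, 0.0498, -0.0162]
tool_rot: [2.32, 2.118, 0.001]
force: [0.4, 0.3, -0.6]
width: 0.0471
finger_force: 0.0
```

Request:
{"api": "carry_out", "payload": {"dp": [[-0.03, 0, 0], [-0.06, 0, 0], [-0.09, 0, 0], [-0.12, 0, 0], [-0.15, 0, 0], [-0.17, 0, 0], [-0.19, 0, 0], [-0.21, 0, 0], [-0.23, 0, 0], [-0.24, 0, 0], [-0.24, 0, 0]], "dr": [[0, 0, 0], [0, 0, 0], [0, 0, 0], [0, 0, 0], [0, 0, 0], [0, 0, 0], [0, 0, 0], [0, 0, 0], [0, 0, 0], [0, 0, 0], [0, 0, 0]]}}

```text
time_s: 10.93
ee_pos: [0.5083, 0.0256, -0.0166]
tool_rot: [2.32, 2.118, -0.0]
force: [1.2, -0.2, -0.1]
width: 0.0472
finger_force: 0.0
```

```bash
python3 -c "
from h import *
goal(-22,86,-16.8,0)
im=robot.grab_frame('scene');cv2.imwrite('pics/scene5.png',im)
try: measure('scene',im)
except Exception as e: print(e)"
```

```text
t 10.93 tray xy [-21.6  99. ] z -16.6 F [ 1.2 -0.2 -0.1] q [ 0.05  0.38 -0.39  0.8  -0.    1.71] w 0.047
dp [-0.13  -0.005  0.002] dr [-0.     0.     0.011]
tray axes in tool: x [-0.008  1.    -0.   ] y [ 1.     0.008 -0.   ]
scene tray c [519.4 -76. ] size [169.  212.6] yaw -5.77
scene plate c [499.6 -60.5] size [117.8 155.1] yaw -5.02
  plate in tray: [-21.3  13.4] yaw 0.75
  grays 182.0 158.0 corners [[425.0, -173.0], [593.0, -190.0], [614.0, 21.0], [446.0, 38.0]]
```

The plate moved 4.6 mm right with no rotation. I'll push about 13 mm more.

Request:
{"api": "carry_out", "payload": {"dp": [[-0.02, 0, 0], [-0.04, 0, 0], [-0.06, 0, 0], [-0.08, 0, 0], [-0.1, 0, 0], [-0.115, 0, 0], [-0.125, 0, 0], [-0.13, 0, 0], [-0.13, 0, 0]], "dr": [[0, 0, 0], [0, 0, 0], [0, 0, 0], [0, 0, 0], [0, 0, 0], [0, 0, 0], [0, 0, 0], [0, 0, 0], [0, 0, 0]]}}

```text
time_s: 11.73
ee_pos: [0.5072, 0.0127, -0.0166]
tool_rot: [2.32, 2.118, -0.0]
force: [-0.1, 0.5, 0.3]
width: 0.0471
finger_force: 0.4
```

Request:
{"api": "carry_out", "payload": {"dp": [[0.1, 0, 0], [0.3, 0, 0], [0.4, 0, -0.3], [0.4, 0, -0.6], [0.4, 0, -0.9], [0.4, 0, -0.9]], "dr": [[0, 0, 0], [0, 0, 0], [0, 0, 0], [0, 0, 0], [0, 0, 0], [0, 0, 0]]}}

```text
time_s: 12.23
ee_pos: [0.5137, 0.0538, 0.0787]
tool_rot: [2.316, 2.116, 0.009]
force: [0.9, 0.3, 2.6]
width: 0.0467
finger_force: 0.0
```

```bash
python3 -c "
from h import *
goal(-120,0,60,90)
for n in ('scene','top'):
  im=robot.grab_frame(n);cv2.imwrite('pics/%s6.png'%n,im)
  try: measure(n,im)
  except Exception as e: print(e)"
```

```text
t 12.23 tray xy [-19.  127.6] z 78.7 F [0.9 0.3 2.6] q [ 0.1   0.3  -0.24  1.02 -0.    1.77] w 0.047
dp [-1.266 -1.022  0.178] dr [ 0.008  0.006 -1.988]
tray axes in tool: x [-0.009  1.     0.007] y [1.    0.009 0.001]
scene tray c [519.2 -76.8] size [169.1 211. ] yaw -5.6
scene plate c [498.3 -73.3] size [117.7 155.4] yaw -5.05
  plate in tray: [-21.1   1.4] yaw 0.55
  grays 182.0 158.0 corners [[425.0, -173.0], [593.0, -190.0], [614.0, 20.0], [445.0, 36.0]]
top tray c [520.7 -73.7] size [171.5 210.6] yaw -5.76
top plate c [497.5 -72.4] size [113.6 153.2] yaw -5.18
  hole [ 504.6 -120.5   22.5] 8.125
  hole [513.8 -25.2  22.5] 10.027777777777779
  plate in tray: [-23.3  -1. ] yaw 0.58
  grays 156.0 136.0 corners [[425.0, -170.0], [595.0, -187.0], [617.0, 22.0], [446.0, 40.0]]
```

The plate's lateral offset is now about 0 ±1 mm and its yaw about 0.5°. Next I'll swing round to the near edge.

Request:
{"api": "carry_out", "payload": {"dp": [[-0.4, -0.4, 0], [-0.7, -0.7, 0], [-1, -0.95, 0], [-1, -0.95, 0], [-1, -0.95, 0], [-1, -0.95, 0], [-1, -0.95, 0]], "dr": [[0, 0, -1], [0, 0, -1], [0, 0, -1], [0, 0, -1], [0, 0, -1], [0, 0, -1], [0, 0, -1]]}}

```text
time_s: 12.92
ee_pos: [0.4062, -0.0383, 0.0725]
tool_rot: [-1.323, -2.848, 0.001]
force: [-1.0, 0.9, 0.7]
width: 0.047
finger_force: 0.0
```

```bash
python3 -c "
from h import *
goal(-115,0,40,90)"
```

```text
t 12.92 tray xy [-116.9   25.2] z 72.5 F [-1.   0.9  0.7] q [-0.09  0.1  -0.51  0.96 -0.    0.78] w 0.047
dp [-0.19  -0.167  0.325] dr [-0.001 -0.002 -0.981]
tray axes in tool: x [-0.718  0.696 -0.001] y [ 0.696  0.718 -0.   ]
```

Request:
{"api": "carry_out", "payload": {"dp": [[-0.19, -0.17, 0.3], [-0.19, -0.17, 0.3], [-0.19, -0.17, 0.3], [-0.19, -0.17, 0.3], [-0.19, -0.17, 0.3], [-0.19, -0.17, 0.3], [-0.19, -0.17, 0.3], [-0.19, -0.17, 0.3]], "dr": [[0, 0, -0.98], [0, 0, -0.98], [0, 0, -0.98], [0, 0, -0.98], [0, 0, -0.98], [0, 0, -0.98], [0, 0, -0.98], [0, 0, -0.98]]}}

```text
time_s: 13.58
ee_pos: [0.4056, -0.0635, 0.0427]
tool_rot: [-0.17, -3.136, -0.0]
force: [0.4, -0.7, -0.7]
width: 0.047
finger_force: 0.0
```

```bash
python3 -c "
from h import *
goal(-115,0,-16.8,90)"
```

```text
t 13.58 tray xy [-1.15e+02  1.00e-01] z 42.7 F [ 0.4 -0.7 -0.7] q [-0.16  0.13 -0.55  0.88 -0.   -0.05] w 0.047
dp [-0.001 -0.001  0.595] dr [-0.    -0.002 -0.012]
tray axes in tool: x [-1.     0.009 -0.001] y [ 0.009  1.    -0.   ]
```

Request:
{"api": "carry_out", "payload": {"dp": [[0, 0, 0.2], [0, 0, 0.4], [0, 0, 0.5], [0, 0, 0.57], [0, 0, 0.595], [0, 0, 0.595], [0, 0, 0.595]], "dr": [[0, 0, 0], [0, 0, 0], [0, 0, 0], [0, 0, 0], [0, 0, 0], [0, 0, 0], [0, 0, 0]]}}

```text
time_s: 14.17
ee_pos: [0.4065, -0.0638, -0.0157]
tool_rot: [0.169, 3.137, -0.0]
force: [0.9, -0.0, 1.0]
width: 0.0472
finger_force: 0.0
```

Request:
{"api": "carry_out", "payload": {"dp": [[-0.06, 0, 0], [-0.12, 0, 0], [-0.18, 0, 0], [-0.22, 0, 0], [-0.25, 0, 0], [-0.28, 0, 0], [-0.31, 0, 0], [-0.34, 0, 0], [-0.36, 0, 0], [-0.36, 0, 0]], "dr": [[0, 0, 0], [0, 0, 0], [0, 0, 0], [0, 0, 0], [0, 0, 0], [0, 0, 0], [0, 0, 0], [0, 0, 0], [0, 0, 0], [0, 0, 0]]}}

```text
time_s: 15.0
ee_pos: [0.4422, -0.0676, -0.0161]
tool_rot: [-0.168, -3.137, 0.0]
force: [-2.0, 1.5, 1.4]
width: 0.047
finger_force: 0.9
```

```bash
python3 -c "
from h import *
goal(-66,0,-16.8,90)
im=robot.grab_frame('scene');cv2.imwrite('pics/scene7.png',im)
try: measure('scene',im)
except Exception as e: print(e)
cv2.imwrite('pics/s7.png',cv2.resize(im[140:230,170:290],(800,600),interpolation=cv2.INTER_CUBIC))"
```

```text
t 15.0 tray xy [-78.1  -0.4] z -16.1 F [-2.   1.5  1.4] q [-0.15  0.27 -0.55  0.75 -0.   -0.04] w 0.047
dp [-0.121  0.005  0.007] dr [-0.    -0.    -0.009]
tray axes in tool: x [-1.     0.007 -0.   ] y [ 0.007  1.    -0.   ]
scene tray c [517.8 -91.2] size [169.1 182. ] yaw -5.61
scene plate c [504.4 -88.4] size [117.9 127.9] yaw -5.74
  plate in tray: [-13.6   1.4] yaw -0.14
  grays 181.0 153.0 corners [[425.0, -173.0], [593.0, -190.0], [611.0, -9.0], [443.0, 8.0]]
```

View pics/s7.png

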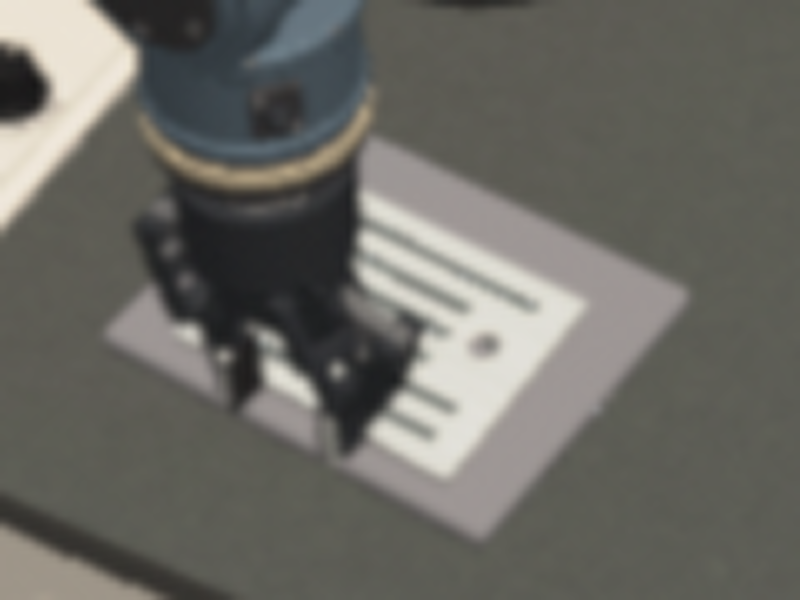

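Both fingertips sit against the near edge, at crop (235,405) and (340,455). The plate is advancing straight, and the right hole is visible at (485,345). I'll keep pushing and watch the force.

Request:
{"api": "carry_out", "payload": {"dp": [[-0.02, 0, 0], [-0.04, 0, 0], [-0.06, 0, 0], [-0.075, 0, 0], [-0.09, 0, 0], [-0.09, 0, 0]], "dr": [[0, 0, 0], [0, 0, 0], [0, 0, 0], [0, 0, 0], [0, 0, 0], [0, 0, 0]]}}

```text
time_s: 15.55
ee_pos: [0.4514, -0.0686, -0.0161]
tool_rot: [0.168, 3.137, -0.0]
force: [-1.4, 0.9, -0.5]
width: 0.047
finger_force: 0.4
```

Request:
{"api": "carry_out", "payload": {"dp": [[-0.01, 0, 0], [-0.02, 0, 0], [-0.025, 0, 0], [-0.025, 0, 0]], "dr": [[0, 0, 0], [0, 0, 0], [0, 0, 0], [0, 0, 0]]}}

```text
time_s: 15.88
ee_pos: [0.4537, -0.0688, -0.0161]
tool_rot: [0.168, 3.137, 0.0]
force: [-0.4, 1.0, 0.5]
width: 0.0472
finger_force: 0.6
```

```bash
python3 -c "
from h import *
goal(-66,0,-16.8,90)
measure('scene',zp=.018)"
```

```text
t 15.88 tray xy [-66.6  -0.4] z -16.1 F [-0.4  1.   0.5] q [-0.15  0.29 -0.52  0.76  0.   -0.04] w 0.047
dp [-0.006  0.004  0.007] dr [ 0.     0.    -0.009]
tray axes in tool: x [-1.     0.007  0.   ] y [0.007 1.    0.   ]
scene tray c [519.3 -76.9] size [169.  210.9] yaw -5.77
scene plate c [519.4 -88.5] size [118.9 127. ] yaw -5.92
  plate in tray: [  1.3 -11.6] yaw -0.15
  grays 180.0 153.0 corners [[425.0, -173.0], [593.0, -190.0], [614.0, 20.0], [446.0, 37.0]]
```

Request:
{"api": "carry_out", "payload": {"dp": [[-0.01, 0, 0], [-0.015, 0, 0], [-0.015, 0, 0]], "dr": [[0, 0, 0], [0, 0, 0], [0, 0, 0]]}}

```text
time_s: 16.18
ee_pos: [0.4554, -0.069, -0.016]
tool_rot: [0.168, 3.136, -0.0]
force: [0.3, -0.4, -0.7]
width: 0.0468
finger_force: 0.0
```

Request:
{"api": "carry_out", "payload": {"dp": [[0.1, 0, 0], [0.3, 0, 0], [0.6, 0, 0], [0.7, 0, -0.4], [0.7, 0, -0.9], [0.7, 0, -0.9], [0.7, 0, -0.9]], "dr": [[0, 0, 0], [0, 0, 0], [0, 0, 0], [0, 0, 0], [0, 0, 0], [0, 0, 0], [0, 0, 0]]}}

```text
time_s: 16.77
ee_pos: [0.3877, -0.0619, 0.077]
tool_rot: [0.167, 3.131, -0.001]
force: [1.1, 0.4, -0.6]
width: 0.0472
finger_force: 0.0
```

```bash
python3 -c "
from h import *
goal(-66,0,-16.8,90)
ims=[]
for n in ('scene','top'):
  im=robot.grab_frame(n);cv2.imwrite('pics/%s8.png'%n,im)
  try: measure(n,im,zp=.018)
  except Exception as e: print(e)
  x0,y0,x1,y1=ROI[n];ims.append(cv2.resize(im[y0-5:y1+5,x0-5:x1+5],(400,320),interpolation=cv2.INTER_CUBIC))
cv2.imwrite('pics/s8.png',np.hstack(ims))"
```

```text
t 16.77 tray xy [-1.33e+02 -1.00e-01] z 77.0 F [ 1.1  0.4 -0.6] q [-0.16  0.06 -0.54  0.96 -0.   -0.05] w 0.047
dp [-0.664  0.006  0.942] dr [-0.     0.008 -0.009]
tray axes in tool: x [-1.     0.007  0.006] y [ 0.007  1.    -0.   ]
scene tray c [519.2 -76.8] size [169.1 211. ] yaw -5.59
scene plate c [520.1 -74.9] size [111.7 151.6] yaw -5.19
  plate in tray: [0.7 1.9] yaw 0.4
  grays 180.0 156.0 corners [[425.0, -174.0], [593.0, -190.0], [614.0, 20.0], [445.0, 36.0]]
top tray c [520.8 -74. ] size [170.1 209.4] yaw -5.72
top plate c [519.5 -73.3] size [113.3 152.6] yaw -5.25
  plate in tray: [-1.3  0.5] yaw 0.47
  grays 148.0 130.0 corners [[426.0, -170.0], [595.0, -187.0], [616.0, 22.0], [447.0, 39.0]]
```

View pics/s8.png

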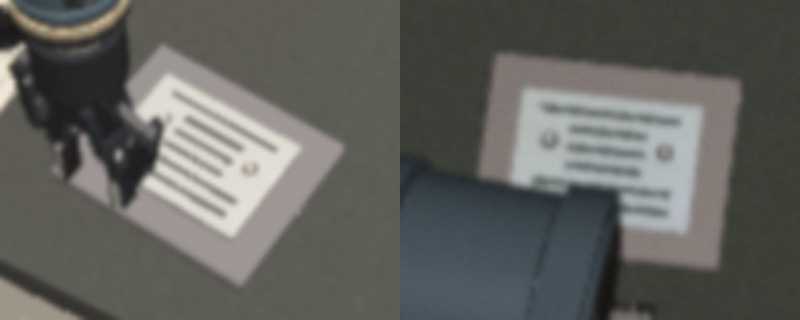

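Both holes show a bright pin inside a dark ring, and the plate's outline is back to its true size, about 112 x 152 mm. I'll move the hand clear for one last unobstructed numeric check.

Request:
{"api": "carry_out", "payload": {"dp": [[0, 0.3, -0.3], [0, 0.6, -0.6], [0, 1, -1], [0, 1, -1], [0, 1, -1], [0, 1, -1], [0, 1, -1]], "dr": [[0, 0, 0], [0, 0, 0], [0, 0, 0], [0, 0, 0], [0, 0, 0], [0, 0, 0], [0, 0, 0]]}}

```text
time_s: 17.45
ee_pos: [0.3952, 0.0374, 0.1723]
tool_rot: [-0.168, -3.135, 0.001]
force: [0.3, 0.3, -0.9]
width: 0.0474
finger_force: 0.0
```

Request:
{"api": "carry_out", "payload": {"dp": [[0, 0.3, 0], [0, 0.6, 0], [0, 1, 0], [0, 1, 0], [0, 1, 0], [0, 1, 0], [0, 1, 0]], "dr": [[0, 0, 0], [0, 0, 0], [0, 0, 0], [0, 0, 0], [0, 0, 0], [0, 0, 0], [0, 0, 0]]}}

```text
time_s: 18.03
ee_pos: [0.4063, 0.136, 0.1732]
tool_rot: [-0.17, -3.136, 0.001]
force: [0.5, -1.1, -0.3]
width: 0.0473
finger_force: 0.0
```

```bash
python3 -c "
from h import *
for n in ('scene','top'):
  im=robot.grab_frame(n);cv2.imwrite('pics/%s9.png'%n,im);measure(n,im,zp=.018)
  print('start, same plane:');measure(n,cv2.imread('pics/%s0.png'%n),zp=.018)
print(robot.read_state()['time_s'])"
```

```text
scene tray c [519.3 -76.6] size [169.1 211.3] yaw -5.72
scene plate c [520.3 -74.5] size [111.6 152.1] yaw -5.39
  plate in tray: [0.8 2.1] yaw 0.33
  grays 181.0 155.0 corners [[425.0, -173.0], [593.0, -190.0], [614.0, 20.0], [446.0, 37.0]]
start, same plane:
scene tray c [519.4 -75.9] size [169.2 212.9] yaw -5.74
scene plate c [503.3 -53.6] size [118.3 155.2] yaw -5.02
  plate in tray: [-18.2  20.6] yaw 0.72
  grays 183.0 157.0 corners [[425.0, -173.0], [593.0, -190.0], [614.0, 22.0], [446.0, 38.0]]
top tray c [520.6 -73.8] size [170.8 209.8] yaw -5.78
top plate c [519.7 -73.3] size [113.2 152.9] yaw -5.41
  plate in tray: [-0.9  0.4] yaw 0.37
  grays 151.0 132.0 corners [[425.0, -170.0], [595.0, -187.0], [616.0, 22.0], [446.0, 39.0]]
start, same plane:
top tray c [520.5 -73.9] size [169.6 209.1] yaw -5.66
top plate c [499.5 -53.9] size [113.6 153.6] yaw -5.12
  hole [ 506.4 -102.5   18. ] 6.847222222222222
  hole [515.5  -6.8  18. ] 7.097222222222222
  plate in tray: [-22.9  17.9] yaw 0.54
  grays 145.0 126.0 corners [[426.0, -170.0], [595.0, -186.0], [615.0, 22.0], [446.0, 38.0]]
18.1333
```

The plate is flat: its size in the scene view went from 118 mm to 111.6 mm. Its offset is within about 1–2 mm, so the pins hold it. Handing in.

```bash
python3 -c "
from plant import robot
print(robot.hand_in())"
```

```text
the job is handed in; nothing more can be done
None
```

I pushed the cover plate sideways with the fingertips until it dropped over both pins. The last camera check showed it flat and within about 2 mm of its seat, the hand is clear, and I handed the job in at about 18 s; `hand_in()` gave no verdict.

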